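# Tip the specimen tray over its dock lip and seat it at the stop rail

### The job

The specimen tray is caught behind the lip at the front of its dock. Tip the tray back, for instance by pressing down on the ledge at its rear, until its front clears the lip, and slide it out over the lip and right off the dock onto the bench with the petri dish still lying flat in it. Then push it across the bench until its long side is flush against the steel stop rail, with the whole tray between the two ends of the rail, and leave the stapler and the tally counter where they are.

Things in the scene. Friction and masses are not known exactly. Their poses are not given: they have to be found in the camera images.
- dock: Fixed grey plastic dock. Origin on the bench; +y points out of its open front, the way the tray leaves (robot's left, yaw within 0.2 rad), z up. Deck 136 mm wide, y -104 to +95 mm, 3 mm thick. Side guides: inner faces x = +-58 mm, y -100 to +62 mm, top z = 18 mm. Two stop tabs behind the tray's rear corners: x from +-47 mm outward, y -62 to -54 mm, top z = 18 mm.
- lip (a point): Middle of the top edge of the retaining lip across the front of the dock: 60 mm wide (x), 6 mm thick (dock y 83 to 89 mm), top 12 mm above the bench, 9 mm above the deck. The tray's front panel is caught 3 mm behind it.
- tray: Loose open aluminium tray, 0.3 to 0.65 kg, standing in the dock. Origin: centre under its skids; +y its front (as the dock's), z up. Box x +-55, y -50 to +80 mm; walls 5 to 6 mm, top z = 46 mm; floor z 16 to 20 mm. Its side panels reach down to z = 0 from y = -25 to +80 mm only: it tips back about y = -25 mm. It is off the dock when its origin is over 200 mm ahead of the dock's.
- tray_front (a point): Middle of the lower edge of the tray's front panel (tray x 0, y 77, z 2 mm). The panel is 6 mm thick (y 74 to 80 mm). Nothing else between the side panels reaches below z = 16 mm, so once this panel is past the lip the tray can be let down and slides freely over it.
- ledge (a point): On top of the flat ledge behind the tray's rear wall (tray x 0, y -66, z 21 mm). Ledge x +-45, y -100 to -50 mm (where the wall's outer face rises), z 16 to 21 mm. Pressed here with 4 to 10 N the tray tips back until the ledge's end meets the deck at about 0.2 rad; this point then is 8 to 9 mm lower and the front about 20 mm higher. No latch: it falls forward when let go.
- tray_side_a (a point): Point on the outer face of the tray's +x long side (the side away from the robot), near the front: tray x 55, y 75, z 10 mm.
- tray_side_b (a point): Point on the same +x outer face near the rear: tray x 55, y -45, z 10 mm.
- dish: Closed petri dish, 60 mm across and 17 mm high, lying loose on the tray's floor. Origin: centre of its underside; z up.
- rail: Fixed straight steel stop rail on the bench beyond the place where the tray comes out, 300 mm long (y +-150 mm), 14 mm thick, 32 mm high. Origin: at the foot of its flat face towards the robot, at mid length; the face is the plane x = 0, x points away from the robot, y along the rail (robot's left, yaw within 0.12 rad).
- stapler: Black stapler, 146x38x56 mm, a bystander on the left. Origin: centre of its underside.
- tally: Round white tally counter, 65x45x26 mm, a bystander on the right beyond the dock. Origin: centre of its underside.
Mind the look-alikes: they are no part of the job. Leave any black or yellow look-alike of the dish alone.

How it is judged:
On the way, in this order (a step that is already met when the one before it is completed fails the run):
1. the tray is tipped back so that the lower edge of its front panel is above the lip (z of tray_front in the frame of dock above 0.0135 m and angle between tray's own z axis and vertical above 0.05 rad), for 0.1 s.
2. the tray is right off the dock, flat on the bench, with the dish in it (y of tray in the frame of dock above 0.197 m and angle between tray's own z axis and vertical below 0.04 rad and height (world z) of tray below 0.004 m and z of dish in the frame of tray below 0.03 m), for 0.2 s.
At the end, for the whole second after the job is handed in: The tray stands flat and still on the bench, both ends of its +x long side within 5 mm of the stop rail's face, its whole length (ledge included) between the rail's ends (2 mm grace), and the dish lies flat on the tray's floor (x of tray_side_a in the frame of rail between -0.005 and 0.004 m and x of tray_side_b in the frame of rail between -0.005 and 0.004 m and y of tray in the frame of rail between -0.052 and 0.072 m and height (world z) of tray below 0.004 m and angle between tray's own z axis and vertical below 0.04 rad and horizontal distance between dish and tray below 0.07 m and z of dish in the frame of tray between 0.015 and 0.025 m and angle between dish's own z axis and vertical below 0.1 rad and linear speed of each of tray, dish below 0.01 m/s); the robot touches nothing.
It fails at once if the tray is tipped by more than 0.4 rad (angle between tray's own z axis and vertical above 0.4 rad).
It fails at once if the dish is tipped by more than 0.6 rad (angle between dish's own z axis and vertical above 0.6 rad).
It fails at once if the stapler or the tally counter is moved by more than 30 mm (distance of any of stapler, tally from where it was at the start of the episode above 0.03 m).
It also fails if it takes over 54 s, if anything falls off the work surface, if the arm or the gripper's body presses on something with over 40 N, if the wrist force passes 120 N, or if a joint passes its speed limit or range.

### The arm

A 6-joint arm with a two-finger parallel gripper is mounted at the origin on a cart in front of the work surface, level with it; the furniture and walls round the work are solid. World frame = base frame: x ahead of the robot, y to its left, z up, the work surface at z = 0. Lengths are in m, angles in rad, forces in N, time in s.
With the tool pointing down it reaches from about 0.25 to 0.775 m from the base axis. Payload 4 kg.
Tool frame: the origin (TCP) lies midway between the tips of the shut fingers; the grasp point (between the pads) lies 19 mm behind it (robot.tcp_to_grasp is the z of the grasp point in the tool frame, in m); z points along the fingers, y is the line along which they close (so a half turn about z gives the same grasp; the last joint's range is limited). The gripper opens to 94 mm and grips with 3 to 60 N. Pads are 16 mm wide; open, the fingers measure 119 mm over their backs; the gripper's body (75 mm by 177 mm) begins 78 mm behind the grasp point.
Start: joints at [-1.393, 0.087, 1.371, -0, 1.684, -0.103], TCP at [0.152, -0.528, 0.206] pointing down, gripper open.
Joint ranges: [-3.1, 3.1], [-0.76, 2.03], [0.27, 2.55], [-1.08, 4.22], [0.17, 2.65], [-2.57, 2.57]. Speed limits (rad/s): [2.79, 2.79, 3.14, 3.14, 3.14, 3.14].

### API

Orientations are given as [roll, pitch, yaw] about the fixed x, y, z axes, in that order (R = Rz(yaw) Ry(pitch) Rx(roll)).
In Python, from bench import robot gives the robot as it stands. The module is installed in compiled form; this text tells all that it offers.
- The arm moves only by the tool move_arm, never from a script. Its argument "motion" is one flat list of numbers, 7 for each row, row after row: the turn, a rotation vector about the tool's x, y, z in units of 45 degrees (1.0 is 45 degrees), then the shift along the tool's x, y, z in units of 100 mm (1.0 is 100 mm), then the opening, from 0 (shut) to 1 (fully open). A call has 1 to 12 rows; each row shifts and turns the commanded pose from where the row before left it, along the tool's axes as they then stand; what a row does not reach is not made up. A row lasts 1/12 s, in which the tool goes at most 41.7 mm and 7.16 degrees, less where a joint would pass 70% of its speed; a pose out of reach is approached as far as the arm can. A call with a number of a shift or a turn outside -1 to 1 is refused whole. A call with a gripper value outside its range is refused whole. The fingers move at their own pace and stop on an object; the grip force is fixed at half the most. Time passes only in rows, so rows that do not move let the fingers close. It gives the time, the measured TCP pose, the force, the opening and the grip force at its end, in the units of the state.
- robot.get_obs(): the state, without advancing time (a new reading comes with each control period).
- robot.snapshot(name): name is "scene" or "top" or "wrist"; returns the picture (384x512x3 uint8, red, green, blue); there is no depth.
- robot.get_calibration(name): a dict with "fx", "fy", "cx", "cy" (pixels), "R" (3x3) and "t" (3): a world point X has camera coordinates R X + t. Camera axes: x right, y down, z forward; pixel columns grow to the right and rows downward; lengths in m; the calibration is good to about 2 mm. A picture is of the moment at which its call begins: read the wrist's pose just before it. get_calibration takes no time and is no camera call; for the wrist camera it gives the pose at the moment of the call.
- robot.close_job(): hands the job in; it is judged then, once.
The state is a dict: "time": time; "joint_positions": joint angles; "qvel": joint speeds; "joint_torque": joint torques, N m; "tool_pos": TCP position; "ee_rot": TCP orientation; "wrist_force": force on the tool from outside, world axes, zero at the start; "wrist_torque": the same for the moment, N m; "width": finger opening in m; "finger_force": force on a finger pad.
Only numpy, scipy, OpenCV 4.12 (cv2) and the standard library are available. Lean on these libraries where they do the work, as an engineer would, in place of code of your own. Each camera call takes 0.05 s, during which the arm holds its last target. There are 200 camera calls.

## Working session

There is one attempt and no reset: what is moved stays moved. The work goes in short steps, Python scripts to look and compute and a tool call to move; the robot and the scene stay as the last step left them, time stands still between calls to the robot, and variables do not carry over. Pictures are saved under pics/ and viewed, at most 13 in all, crops included, and the job is handed in when it is done.

Besides the shell and the picture viewer there is one more tool, called after "Call:" as name(argument=value, ...) on one line, values as JSON. move_arm: Moves the arm, as the interface text tells. Shifts and turns lie within -1 to 1; 1 stands for 100 mm of shift or 45 degrees of turn. Its arguments: {"type":"object","properties":{"motion":{"type":"array","items":{"type":"number"}}},"required":["motion"]}

```bash
mkdir -p pics
cat > h.py <<'E'
import numpy as np, cv2
from bench import robot
def snap(n,f):
    c=robot.get_calibration(n); im=robot.snapshot(n); cv2.imwrite('pics/'+f,im[:,:,::-1]); return im,c
def ray(c,u,v,z):
    R=np.array(c['R']);t=np.array(c['t']);o=-R.T@t
    d=R.T@np.array([(u-c['cx'])/c['fx'],(v-c['cy'])/c['fy'],1.])
    return o+d*(z-o[2])/d[2]
def proj(c,X):
    p=np.array(c['R'])@np.array(X)+np.array(c['t']); return c['fx']*p[0]/p[2]+c['cx'],c['fy']*p[1]/p[2]+c['cy']
E
python3 - <<'E'
from h import *
a,c=snap('top','t1.png');b,d=snap('scene','s1.png')
for k in (c,d):
    print(k['fx'],-np.array(k['R']).T@k['t'],np.round(k['R'],3).tolist())
o=robot.get_obs();print(o['time'],o['tool_pos'],o['ee_rot'],o['wrist_force'])
E
```

```text
350.2431741320891 [0.46507476 0.0962896  1.14878463] [[0.008, -1.0, -0.028], [-0.995, -0.005, -0.098], [0.098, 0.029, -0.995]]
434.0998464389727 [1.16696751 0.08484484 1.16500727] [[0.052, 0.999, -0.009], [0.872, -0.05, -0.487], [-0.487, 0.018, -0.873]]
0.1 [ 0.1523157  -0.52798672  0.20442388] [-3.13962518e+00 -1.81966628e-04  2.80755682e-01] [ 0.09082889  0.40413357 -0.75859628]
```

View pics/t1.png

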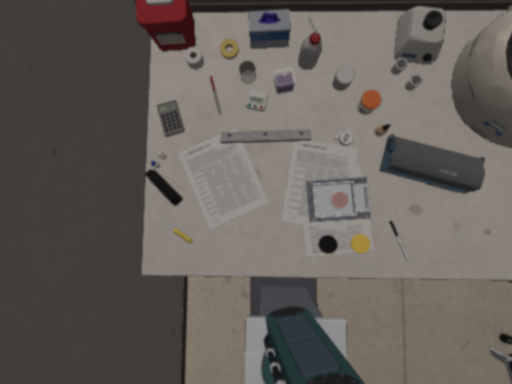

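View pics/s1.png

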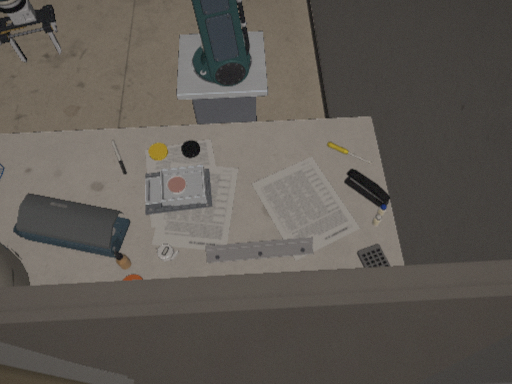

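The tray and dock are at about (338,200) in top, with the pink dish in the tray and black and yellow decoys near (328,243) and (360,243). The rail is at about (265,136), the tally at (345,137), the stapler at (163,187). Next I'll enlarge crops.

Run:
```python
import cv2
a=cv2.imread('pics/t1.png');b=cv2.imread('pics/s1.png')
x=cv2.resize(a[120:232,210:380],None,fx=4.7,fy=4.7,interpolation=cv2.INTER_CUBIC)
y=cv2.resize(b[155:270,135:325],None,fx=4.2,fy=4.2,interpolation=cv2.INTER_CUBIC)
cv2.imwrite('pics/t1c.png',x);cv2.imwrite('pics/s1c.png',y)
```

```text
(no output)
```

View pics/t1c.png

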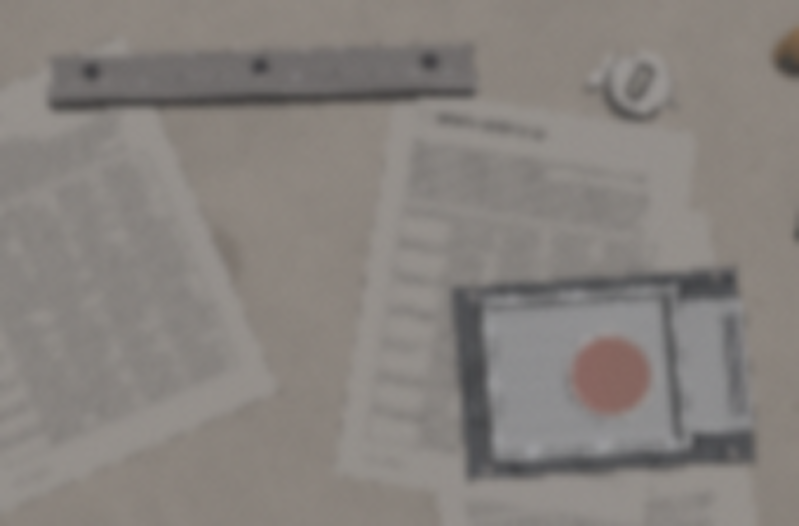

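View pics/s1c.png

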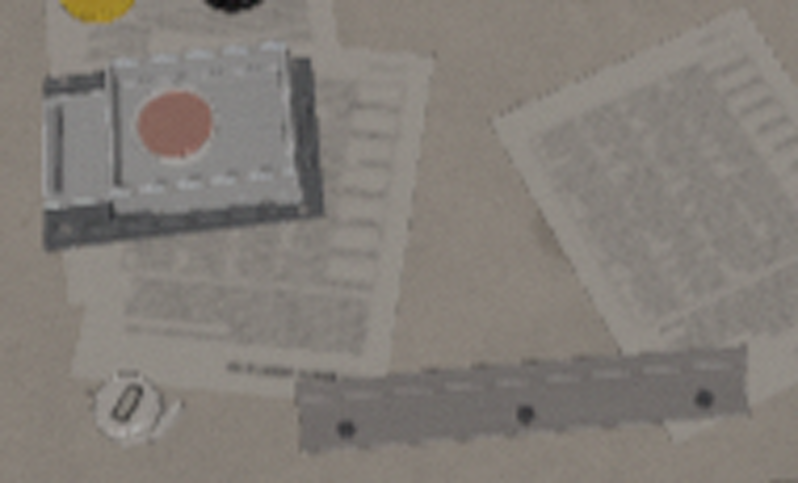

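Run:
```python
from h import *
c=robot.get_calibration('top');d=robot.get_calibration('scene')
T=lambda u,v,z:ray(c,210+(u+.5)/4.7-.5,120+(v+.5)/4.7-.5,z)
S=lambda u,v,z:ray(d,135+(u+.5)/4.2-.5,155+(v+.5)/4.2-.5,z)
def show(n,P):
    P=np.array(P);print(n,np.round(P[:,:2],4).tolist(),'lens',np.round(np.linalg.norm(np.diff(P,axis=0),axis=1),4))
show('dock deck T FF,FN,RN,RF',[T(455,288,.003),T(470,478,.003),T(752,462,.003),T(737,268,.003)])
show('dock deck S FN,FF,RF',[S(308,58,.003),S(323,215,.003),S(45,249,.003)])
show('tray top T FF,FN, RN,RF',[T(480,297,.046),T(490,462,.046),T(682,445,.046),T(670,292,.046)])
show('tray top S FN,FF,RF,RN',[S(283,46,.046),S(300,206,.046),S(112,214,.046),S(112,62,.046)])
show('ledge end T',[T(738,300,.021),T(748,432,.021)])
show('ledge end S',[S(45,95,.021),S(47,208,.021)])
show('rail foot T L,R',[T(50,108,0),T(475,95,0)])
show('rail far top T',[T(52,58,.032),T(474,45,.032)])
show('rail near top S',[S(745,348,.032),S(298,384,.032)])
show('dish',[T(612,375,.037),S(176,125,.037)])
show('tally',[T(640,85,.026),S(130,405,.026)])
st=[ray(c,148,172,.05),ray(c,180,203,.05)];show('stapler',st)
```

```text
dock deck T FF,FN,RN,RF [[0.5899, -0.0372], [0.4582, -0.0467], [0.4706, -0.2397], [0.6048, -0.2326]] lens [0.1321 0.1934 0.1343]
dock deck S FN,FF,RF [[0.4583, -0.0474], [0.5892, -0.0362], [0.6047, -0.2317]] lens [0.1314 0.1961]
tray top T FF,FN, RN,RF [[0.5792, -0.0489], [0.4691, -0.0546], [0.4813, -0.1814], [0.5832, -0.1754]] lens [0.1103 0.1273 0.1021]
tray top S FN,FF,RF,RN [[0.4734, -0.0606], [0.6028, -0.0475], [0.6016, -0.1761], [0.4798, -0.183]] lens [0.1301 0.1286 0.122 ]
ledge end T [[0.5806, -0.2276], [0.4908, -0.2322]] lens [0.09]
ledge end S [[0.4897, -0.236], [0.5817, -0.2278]] lens [0.0924]
rail foot T L,R [[0.7178, 0.2488], [0.7276, -0.0526]] lens [0.3016]
rail far top T [[0.7461, 0.2438], [0.7554, -0.048]] lens [0.292]
rail near top S [[0.7179, 0.2471], [0.7267, -0.0496]] lens [0.2967]
dish [[0.5279, -0.1379], [0.5291, -0.1368]] lens [0.0016]
tally [[0.7288, -0.1626], [0.7329, -0.1609]] lens [0.0045]
stapler [[0.611, 0.4719], [0.5127, 0.3662]] lens [0.1443]
```

Call:
move_arm(motion=[0,0,-0.158,0,0,0,0,0,0,-0.158,0,0,0,0,0,0,-0.158,0,0,0,0,0,0,-0.158,0,0,0,0,0,0,-0.158,0,0,0,0,0,0,-0.158,0,0,0,0,0,0,-0.158,0,0,0,0,0,0,-0.158,0,0,0,0,0,0,-0.158,0,0,0,0,0,0,-0.158,0,0,0,0,0,0,-0.154,0,0,0,0])

```text
time: 1.02
tool_pos: [0.1524, -0.5281, 0.2048]
ee_rot: [-3.141, -0.001, 1.649]
wrist_force: [0.6, 0.1, -0.2]
width: 0.0241
finger_force: 0.0
```

```bash
cat >> h.py <<'E'
from scipy.spatial.transform import Rotation as Ro
def rel(p):
    o=robot.get_obs();R=Ro.from_euler('xyz',o['ee_rot']).as_matrix();return R.T@(np.array(p)-o['tool_pos'])
DO=np.array([.5304,-.1345]);DY=.0718
def dock(x,y,z):
    c,s=np.cos(DY),np.sin(DY);return [DO[0]+c*x-s*y,DO[1]+s*x+c*y,z]
E
python3 -c "
from h import *
o=robot.get_obs();print(o['time'],o['tool_pos'],o['ee_rot'],o['wrist_force']);print(rel(dock(0,-.065,.10)))"
```

```text
1.0167 [ 0.15235166 -0.52812029  0.20476504] [-3.14148577e+00 -1.35842683e-03  1.64874725e+00] [ 0.63672118  0.08848654 -0.17111559]
[0.29784427 0.40716378 0.10512621]
```

Call:
move_arm(motion=[0,0,0,0.235,0.32,0.083,0,0,0,0,0.235,0.32,0.083,0,0,0,0,0.235,0.32,0.083,0,0,0,0,0.235,0.32,0.083,0,0,0,0,0.235,0.32,0.083,0,0,0,0,0.235,0.32,0.083,0,0,0,0,0.235,0.32,0.083,0,0,0,0,0.235,0.32,0.083,0,0,0,0,0.235,0.32,0.083,0,0,0,0,0.235,0.32,0.083,0,0,0,0,0.235,0.32,0.083,0,0,0,0,0.235,0.32,0.083,0])

```text
time: 2.02
tool_pos: [0.5161, -0.2178, 0.105]
ee_rot: [-3.141, -0.0, 1.643]
wrist_force: [-0.3, -1.1, 1.3]
width: 0.0005
finger_force: 0.0
```

```bash
python3 -c "
from h import *
o=robot.get_obs();print(o['time'],o['tool_pos'],o['ee_rot'],o['wrist_force']);print(rel(dock(0,-.065,.10)))
a,c=snap('wrist','w1.png');print(-np.array(c['R']).T@c['t'],c['fx']); print([np.round(proj(c,dock(*q))) for q in [(0,-.1,.024),(-.045,-.1,.024),(.045,-.1,.024),(.055,-.05,.049),(-.055,-.05,.049),(.055,.08,.049),(-.055,.08,.049)]])"
```

```text
2.0167 [ 0.5160988  -0.21784108  0.10500677] [-3.14092400e+00 -2.12961060e-04  1.64284808e+00] [-0.29892594 -1.09038325  1.30369564]
[0.01709424 0.02025075 0.00499688]
[ 0.51097693 -0.15161043  0.28393684] 325.88615660734183
[array([288., 216.]), array([234., 216.]), array([342., 216.]), array([367., 161.]), array([216., 161.]), array([382., -43.]), array([209., -43.])]
```

View pics/w1.png

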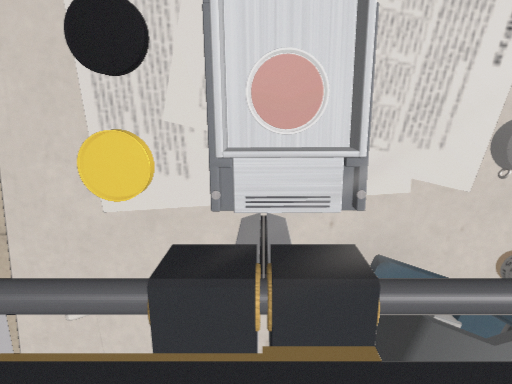

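The wrist view shows the ledge end at row 212, cols 234–341 and the rear wall at row 157. That is about 3 mm further forward than I estimated, so I'll shift the dock origin.

```bash
sed -i 's/\.5304,-\.1345/.5302,-.1315/' h.py; python3 -c "
from h import *
print(rel(dock(0,-.061,.03)))"
```

```text
[0.0179855  0.01582503 0.07290029]
```

Call:
move_arm(motion=[0,0,0,0.09,0.08,0.1,0,0,0,0,0.09,0.08,0.2,0,0,0,0,0,0,0.25,0,0,0,0,0,0,0.15,0,0,0,0,0,0,0,0])

```text
time: 2.48
tool_pos: [0.5261, -0.1994, 0.0308]
ee_rot: [-3.133, -0.004, 1.642]
wrist_force: [-0.9, 0.6, -0.8]
width: 0.0003
finger_force: 0.0
```

```bash
python3 -c "
from h import *
print(rel(dock(0,-.061,.024)),robot.get_obs()['wrist_force'])"
```

```text
[0.00638852 0.00902134 0.0067912 ] [-0.91048746  0.60142681 -0.83019792]
```

Call:
move_arm(motion=[0,0,0,0.06,0.09,0,0,0,0,0,0,0,0,0,0,0,0,0,0,0,0])

```text
time: 2.73
tool_pos: [0.5398, -0.1944, 0.0377]
ee_rot: [3.139, 0.002, 1.643]
wrist_force: [1.0, -1.2, 0.4]
width: 0.0005
finger_force: 0.0
```

```bash
python3 -c "
from h import *
print(rel(dock(0,-.061,.024)),robot.get_obs()['wrist_force'])"
```

```text
[ 0.00249328 -0.00506936  0.0136742 ] [ 1.00853945 -1.245095    0.38342498]
```

Call:
move_arm(motion=[0,0,0,0,0,0,0,0,0,0,0,0,0,0,0,0,0,0,0,0,0,0,0,0,0,0,0,0,0,0,0,0,0,0,0])

```text
time: 3.15
tool_pos: [0.5384, -0.194, 0.0361]
ee_rot: [3.141, 0.0, 1.643]
wrist_force: [-0.1, -0.3, 0.4]
width: 0.0002
finger_force: 0.0
```

```bash
python3 -c "
from h import *
print(rel(dock(0,-.061,.024)),robot.get_obs()['wrist_force'])"
```

```text
[ 0.0019812  -0.00370601  0.01212683] [-0.14969028 -0.31822996  0.4246699 ]
```

Call:
move_arm(motion=[0,0,0,0.01,-0.03,0.05,0,0,0,0,0,0,0.05,0,0,0,0,0,0,0.04,0,0,0,0,0,0,0.02,0,0,0,0,0,0,0.01,0,0,0,0,0,0,0,0,0,0,0,0,0,0,0])

```text
time: 3.73
tool_pos: [0.5355, -0.1956, 0.0213]
ee_rot: [3.141, 0.005, 1.642]
wrist_force: [-3.9, -3.5, 10.5]
width: 0.0005
finger_force: 6.3
```

Call:
move_arm(motion=[0,0,0,0,0,0.02,0,0,0,0,0,0,0.02,0,0,0,0,0,0,0,0,0,0,0,0,0,0,0])

```text
time: 4.07
tool_pos: [0.5363, -0.198, 0.019]
ee_rot: [3.139, 0.01, 1.642]
wrist_force: [-5.5, -7.0, 14.7]
width: 0.0003
finger_force: 8.6
```

```bash
python3 -c "
from h import *
a,c=snap('wrist','w2.png');b,d=snap('scene','s2.png')
x=cv2.resize(b[155:230,135:225],None,fx=4.2,fy=4.2,interpolation=cv2.INTER_CUBIC)
y=np.zeros((384,780,3),np.uint8);y[:,:400]=a[:,100:500];y[:315,402:780]=x
cv2.imwrite('pics/c2.png',y[:,:,::-1]);print(robot.get_obs()['wrist_force'])"
```

```text
[-6.04136559 -7.61934436 14.34014447]
```

View pics/c2.png

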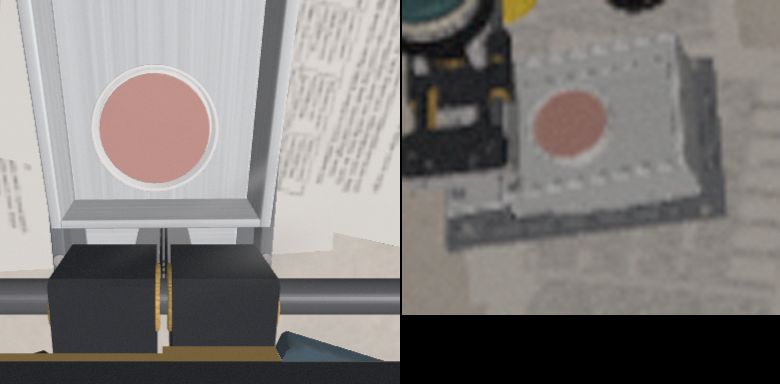

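The tray is tipped back, with the finger seated in the corner between ledge and rear wall and the dish flat. Next I slide it forward while pressing.

Call:
move_arm(motion=[0,0,0,0.03,0,0.02,0,0,0,0,0.04,0,0.01,0,0,0,0,0.04,0,0,0,0,0,0,0.04,0,0,0,0,0,0,0.03,0,0,0,0,0,0,0,0,0,0])

```text
time: 4.67
tool_pos: [0.538, -0.1829, 0.019]
ee_rot: [3.132, 0.017, 1.642]
wrist_force: [-2.4, -11.9, 19.7]
width: 0.0005
finger_force: 11.7
```

Call:
move_arm(motion=[0,0,0,0.04,-0.01,0,0,0,0,0,0.04,-0.01,0,0,0,0,0,0.04,0,0,0,0,0,0,0.03,0,0,0,0,0,0,0,0,0,0])

```text
time: 5.08
tool_pos: [0.5366, -0.1667, 0.0189]
ee_rot: [3.128, 0.015, 1.642]
wrist_force: [1.1, -10.5, 16.7]
width: 0.0002
finger_force: 11.1
```

```bash
python3 -c "
from h import *
a,c=snap('wrist','w3.png');b,d=snap('scene','s3.png')
x=cv2.resize(b[155:230,135:225],None,fx=4.2,fy=4.2,interpolation=cv2.INTER_CUBIC)
y=np.zeros((384,780,3),np.uint8);y[:,:400]=a[:,100:500];y[:315,402:780]=x
cv2.imwrite('pics/c3.png',y[:,:,::-1]);print(robot.get_obs()['wrist_force'])"
```

```text
[ 0.74302154 -9.05520271 17.21238591]
```

View pics/c3.png

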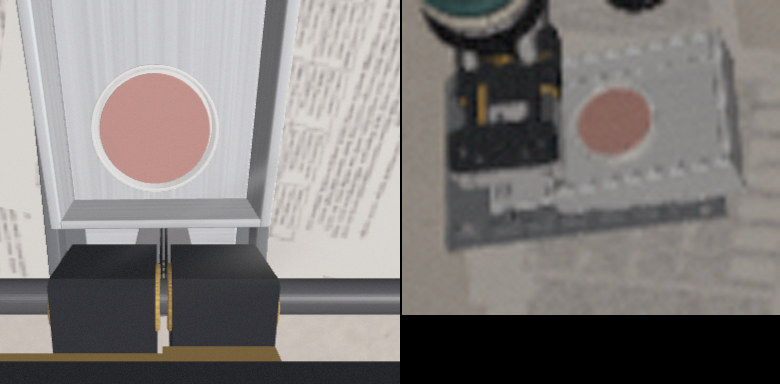

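The tray has moved 31 mm, so its front panel is past the dock's front. I'll let it down gently now.

Call:
move_arm(motion=[0,0,0,0,0,-0.02,0,0,0,0,0,0,-0.02,0,0,0,0,0,0,-0.02,0,0,0,0,0,0,-0.02,0,0,0,0,0,0,-0.02,0,0,0,0,0,0,-0.02,0,0,0,0,0,0,-0.02,0,0,0,0,0,0,0,0,0,0,0,0,0,0,0])

```text
time: 5.93
tool_pos: [0.5301, -0.1599, 0.0249]
ee_rot: [-3.14, -0.001, 1.643]
wrist_force: [-0.1, 0.2, -0.1]
width: 0.0003
finger_force: 0.0
```

Call:
move_arm(motion=[0,0,0,-0.03,0.02,-0.06,0.7,0,0,0,0,0,0,0.7,0,0,0,0,0,0,0.7,0,0,0,0,0,0,0.7,0,0,0,0,0,0,0.7,0,0,0,0,0,0,0.7])

```text
time: 6.43
tool_pos: [0.533, -0.1632, 0.0317]
ee_rot: [-3.141, -0.0, 1.643]
wrist_force: [-0.5, 0.1, -1.0]
width: 0.0371
finger_force: 0.0
```

Call:
move_arm(motion=[0,0,0,0.03,0,0,0.7,0,0,0,0.06,0,0,0.7,0,0,0,0.09,0,0,0.7,0,0,0,0.1,0,0,0.7,0,0,0,0.1,0,0,0.7,0,0,0,0.1,0,0,0.7,0,0,0,0.1,0,0,0.7,0,0,0,0.1,0,0,0.7,0,0,0,0.1,0,0,0.7,0,0,0,0.06,0,0,0.7,0,0,0,0.03,0,0,0.7,0,0,0,0,0,0,0.7])

```text
time: 7.43
tool_pos: [0.5265, -0.075, 0.0315]
ee_rot: [-3.141, -0.001, 1.644]
wrist_force: [0.5, -0.1, -0.1]
width: 0.0662
finger_force: 0.0
```

```bash
python3 -c "
from h import *
a,c=snap('wrist','w4.png');b,d=snap('scene','s4.png')
x=cv2.resize(b[155:245,135:240],None,fx=3.6,fy=3.6,interpolation=cv2.INTER_CUBIC)
y=np.zeros((384,780,3),np.uint8);y[:,:400]=a[:,100:500];y[:324,402:780]=x
cv2.imwrite('pics/c4.png',y[:,:,::-1]);print(rel(dock(0,.225-.061,.03)))"
```

```text
[ 0.10809191 -0.00036431  0.00166086]
```

View pics/c4.png

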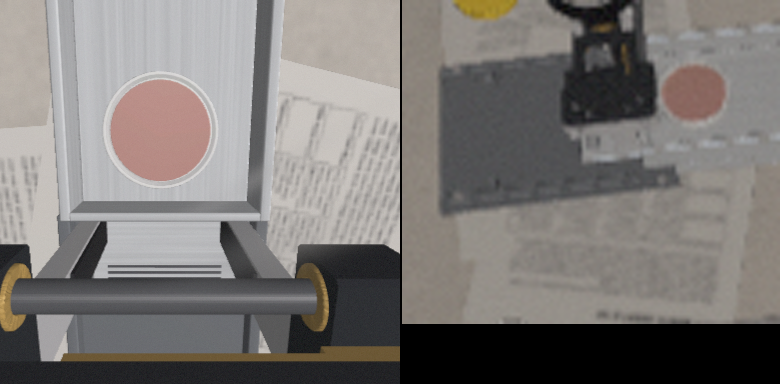

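The tray is sliding straight over the lip with the dish flat. I'll keep pushing.

Call:
move_arm(motion=[0,0,0,0.04,0,0,0.7,0,0,0,0.08,0,0,0.7,0,0,0,0.12,0,0,0.7,0,0,0,0.13,0,0,0.7,0,0,0,0.13,0,0,0.7,0,0,0,0.13,0,0,0.7,0,0,0,0.13,0,0,0.7,0,0,0,0.13,0,0,0.7,0,0,0,0.12,0,0,0.7,0,0,0,0.07,0,0,0.7,0,0,0,0.03,0,0,0.7,0,0,0,0,0,0,0.7])

```text
time: 8.53
tool_pos: [0.519, 0.0354, 0.032]
ee_rot: [3.141, -0.001, 1.644]
wrist_force: [0.5, -0.7, 0.0]
width: 0.0659
finger_force: 0.0
```

Call:
move_arm(motion=[0,0,0,-0.02,0,0,0.7,0,0,0,-0.1,0,0,0.7,0,0,0,-0.2,0,-0.2,0.7,0,0,0,0,0,-0.3,0.7,0,0,0,0,0,-0.3,0.7,0,0,0,0,0,-0.2,0.7,0,0,0,0,0,0,0.7])

```text
time: 9.12
tool_pos: [0.5247, 0.0006, 0.1379]
ee_rot: [3.131, 0.002, 1.641]
wrist_force: [0.4, -0.0, -0.0]
width: 0.0657
finger_force: 0.0
```

```bash
python3 -c "
from h import *
a,c=snap('wrist','w5.png');b,d=snap('top','t5.png')
x=cv2.resize(b[120:220,230:355],None,fx=3.2,fy=3.2,interpolation=cv2.INTER_CUBIC)
y=np.zeros((384,800,3),np.uint8);y[:,:400]=a[:,100:500];y[:320,400:800]=x
cv2.imwrite('pics/c5.png',y[:,:,::-1]);o=robot.get_obs();print(o['tool_pos'],o['wrist_force'])"
```

```text
[0.52180359 0.00132462 0.1325128 ] [-1.06980207  0.61716797  0.11075652]
```

View pics/c5.png

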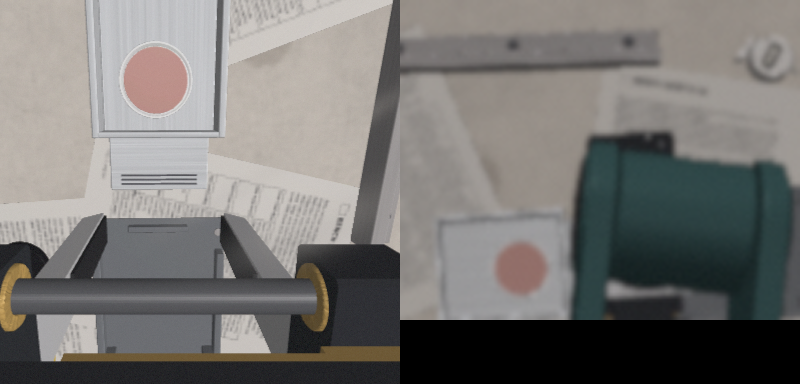

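```bash
python3 -c "
from h import *
c=robot.get_calibration('wrist')
for p in [(211,189,.021),(308,188,.021),(193,137,.046),(325,137,.046),(257,79,.037)]:
  q=ray(c,*p);v=q[:2]-DO;cs,s=np.cos(DY),np.sin(DY);print(np.round(q,4),'dock',np.round([cs*v[0]+s*v[1],-s*v[0]+cs*v[1]],4))
"
```

```text
[ 0.4743 -0.0043  0.021 ] dock [-0.0467  0.1309]
[0.5628 0.0029 0.021 ] dock [0.0422 0.1317]
[0.462 0.044 0.046] dock [-0.0555  0.1799]
[0.5682 0.0515 0.046 ] dock [0.051  0.1798]
[0.5103 0.0929 0.037 ] dock [-0.0038  0.2252]
```

The tray is flat on the bench about 230 mm ahead of the dock, with the dish in it. Next I go round to its near side and turn the gripper parallel to the rail.

Call:
move_arm(motion=[0,0,0,0.24,-0.264,0,0.9,0,0,0,0.24,-0.264,0,0.9,0,0,0,0.24,-0.264,0,0.9,0,0,0,0.24,-0.264,0,0.9,0,0,0,0.24,-0.264,0,0.9,0,0,0.158,0,0,0,0.9,0,0,0.158,0,0,0,0.9,0,0,0.158,0,0,0,0.9,0,0,0.158,0,0,0,0.9,0,0,0.158,0,0,0,0.9,0,0,0.158,0,0,0,0.9,0,0,0.158,0,0,0,0.9])

```text
time: 10.22
tool_pos: [0.3796, 0.1121, 0.1293]
ee_rot: [-3.139, 0.004, 0.768]
wrist_force: [0.4, 0.0, -0.7]
width: 0.0847
finger_force: 0.0
```

Call:
move_arm(motion=[0,0,0.158,0,0,0,0.9,0,0,0.158,0,0,0,0.9,0,0,0.158,0,0,0,0.9,0,0,0.158,0,0,0,0.9,0,0,0.158,0,0,0,0.9,0,0,0.155,0,0,0,0.9,0,0,0,0,0,0,0.9,0,0,0,0,0,0,0.9,0,0,0,0,0,0,0.9,0,0,0,0,0,0,0.9])

```text
time: 11.05
tool_pos: [0.3806, 0.1124, 0.1312]
ee_rot: [3.141, 0.001, 0.033]
wrist_force: [0.3, 0.2, 0.8]
width: 0.0843
finger_force: 0.0
```

```bash
python3 -c "
from h import *
o=robot.get_obs();print(o['tool_pos'],o['ee_rot']);print(rel([.39,.111,.013]))
a,c=snap('wrist','w6.png');b,d=snap('top','t6.png')
x=cv2.resize(b[110:260,215:365],None,fx=2.55,fy=2.55,interpolation=cv2.INTER_CUBIC)
y=np.zeros((384,784,3),np.uint8);y[:,:400]=a[:,60:460];y[:383,400:783]=x[:383,:383]
cv2.imwrite('pics/c6.png',y[:,:,::-1])"
```

```text
[0.38062079 0.11244087 0.13116552] [3.14137736e+00 1.27704468e-03 3.34044188e-02]
[0.00947675 0.00172788 0.11815389]Traceback (most recent call last):
  File "<string>", line 6, in <module>
    y=np.zeros((384,784,3),np.uint8);y[:,:400]=a[:,60:460];y[:383,400:783]=x[:383,:383]
                                                           ~^^^^^^^^^^^^^^
ValueError: could not broadcast input array from shape (382,382,3) into shape (383,383,3)
```

Call:
move_arm(motion=[0,0,0,0.05,0,0.3,0.9,0,0,0,0.05,0,0.35,0.9,0,0,0,0,0,0.3,0.9,0,0,0,0,0,0.15,0.9,0,0,0,0,0,0.06,0.9,0,0,0,0,0,0,0.9,0,0,0,0,0,0,0.9,0,0,0,0,0,0,0.9])

```text
time: 11.82
tool_pos: [0.3925, 0.1131, 0.0176]
ee_rot: [-3.141, -0.003, 0.032]
wrist_force: [0.3, -0.4, -0.9]
width: 0.0844
finger_force: 0.0
```

Call:
move_arm(motion=[0,0,0,0.1,0,0,0.9,0,0,0,0.15,0,0,0.9,0,0,0,0.1,0,0,0.9,0,0,0,0.06,0,0,0.9,0,0,0,0.06,0,0,0.9,0,0,0,0.06,0,0,0.9,0,0,0,0.08,0,0,0.9,0,0,0,0.1,0,0,0.9,0,0,0,0.1,0,0,0.9,0,0,0,0.1,0,0,0.9,0,0,0,0.06,0,0,0.9,0,0,0,0,0,0,0.9])

```text
time: 12.82
tool_pos: [0.4899, 0.1159, 0.0159]
ee_rot: [3.141, -0.002, 0.032]
wrist_force: [0.4, -1.0, 0.1]
width: 0.0848
finger_force: 0.0
```

```bash
python3 -c "
from h import *
o=robot.get_obs();print(o['tool_pos'],o['ee_rot'],o['wrist_force']);print(rel([.604,.111,.013]))
a,c=snap('wrist','w7.png')"
```

```text
[0.48988859 0.1158793  0.015914  ] [ 3.14134063e+00 -1.88760977e-03  3.15031381e-02] [ 0.44036138 -1.04206834  0.07194656]
[0.1138954  0.00847036 0.00313113]
```

View pics/w7.png

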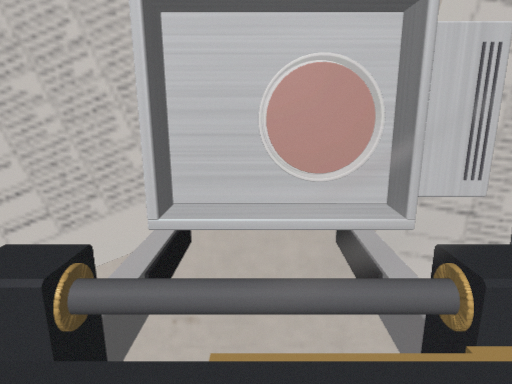

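The near wall (row 225) is square across both fingers and the dish is flat. I'll keep pushing to just short of the rail, then finish slowly.

Call:
move_arm(motion=[0,0,0,0.03,0,0,0.9,0,0,0,0.08,0,0,0.9,0,0,0,0.1,0,0,0.9,0,0,0,0.1,0,0,0.9,0,0,0,0.12,0,0,0.9,0,0,0,0.12,0,0,0.9,0,0,0,0.12,0,0,0.9,0,0,0,0.12,0,0,0.9,0,0,0,0.1,0,0,0.9,0,0,0,0.08,0,0,0.9,0,0,0,0.05,0,0,0.9,0,0,0,0,0,0,0.9])

```text
time: 13.87
tool_pos: [0.5916, 0.1192, 0.0159]
ee_rot: [3.141, -0.002, 0.032]
wrist_force: [-0.4, -0.2, -0.3]
width: 0.0849
finger_force: 0.0
```

Call:
move_arm(motion=[0,0,0,0.02,0,0,0.9,0,0,0,0.02,0,0,0.9,0,0,0,0.02,0,0,0.9,0,0,0,0.02,0,0,0.9,0,0,0,0.02,0,0,0.9,0,0,0,0.02,0,0,0.9,0,0,0,0,0,0,0.9,0,0,0,0,0,0,0.9])

```text
time: 14.53
tool_pos: [0.5989, 0.1195, 0.0159]
ee_rot: [3.141, 0.007, 0.032]
wrist_force: [-9.6, -0.8, 6.3]
width: 0.0847
finger_force: 5.1
```

Call:
move_arm(motion=[0,0,0,0.02,0,0,0.9,0,0,0,0.02,0,0,0.9,0,0,0,0,0,0,0.9,0,0,0,0,0,0,0.9])

```text
time: 14.87
tool_pos: [0.5987, 0.1195, 0.0159]
ee_rot: [3.141, 0.016, 0.032]
wrist_force: [-20.9, -1.5, 13.1]
width: 0.0846
finger_force: 10.3
```

```bash
python3 -c "
from h import *
a,c=snap('wrist','w8.png');o=robot.get_obs();print(o['wrist_torque'],o['wrist_force'])
# red dish and bright tray wall gap check via rail/tray lines printed in crop later
b,d=snap('scene','s8.png')
y=np.zeros((560,800,3),np.uint8);y[:250,:512]=a[:250]
y[252:560,:]=cv2.resize(b[190:267,160:360],(800,308),interpolation=cv2.INTER_CUBIC)
cv2.imwrite('pics/c8.png',y[:,:,::-1])"
```

```text
[-0.14866552  3.40145884  0.01013518] [-19.27981659  -1.9314837   13.48351066]
```

View pics/c8.png

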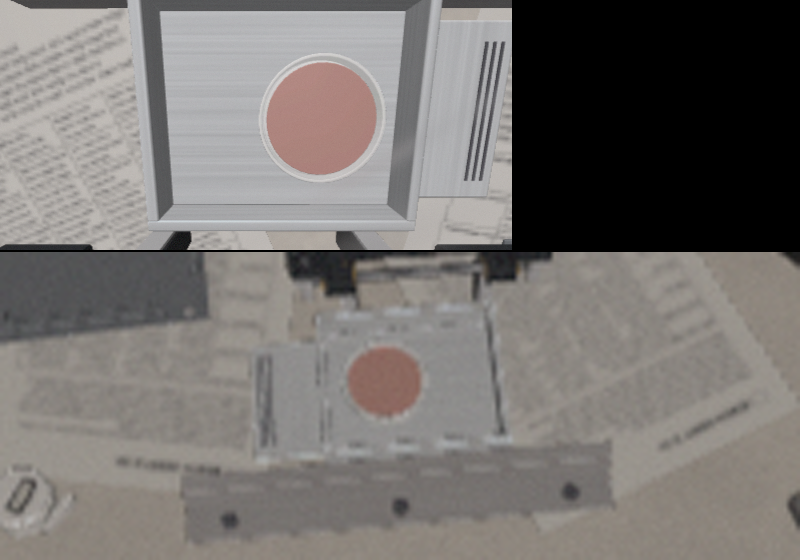

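The tray is flush with the rail: both fingers bear evenly, the force builds without movement, and the tray lies between the rail's ends. I'll back off and check.

Call:
move_arm(motion=[0,0,0,-0.04,0,0,0.9,0,0,0,-0.06,0,0,0.9,0,0,0,-0.1,0,0,0.9,0,0,0,-0.2,0,0,0.9,0,0,0,-0.3,0,0,0.9,0,0,0,-0.3,0,-0.1,0.9,0,0,0,-0.3,0,-0.3,0.9,0,0,0,-0.2,0,-0.3,0.9,0,0,0,0,0,0,0.9,0,0,0,0,0,0,0.9])

```text
time: 15.8
tool_pos: [0.4585, 0.1154, 0.0882]
ee_rot: [-3.141, -0.009, 0.032]
wrist_force: [-0.1, -0.4, -0.8]
width: 0.0847
finger_force: 0.0
```

```bash
python3 -c "
from h import *
b,d=snap('scene','s9.png');a,c=snap('top','t9.png')
y=np.zeros((560,800,3),np.uint8)
y[252:560,:]=cv2.resize(b[190:267,160:360],(800,308),interpolation=cv2.INTER_CUBIC)
y[:250,:750]=cv2.resize(a[120:183,210:399],(750,250),interpolation=cv2.INTER_CUBIC)
cv2.imwrite('pics/c9.png',y[:,:,::-1])"
```

```text
(no output)
```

View pics/c9.png

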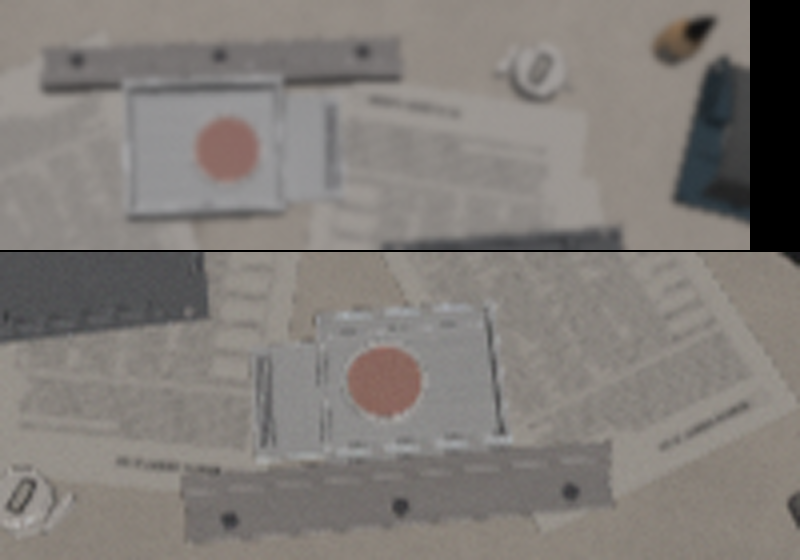

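The tray sits flush between the rail's ends, the dish is in place, and the robot is clear. The tally hasn't moved, and the arm never went near the stapler.

```bash
python3 -c "
from bench import robot
print(robot.close_job())"
```

```text
the job is handed in; nothing more can be done
None
```

I tipped the tray over the lip, slid it off the dock and pushed it flush against the rail with the dish still flat in it; the job is handed in at about 16 s of the 54 s allowed, but no verdict came back.

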